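# Sort the used test bench things into their holders and trays

## Task

Sort the four things left lying on the bench: stand the blue-capped dropper bottle in the blue round holder and the red-capped one in the red round holder, lay the red marker lengthwise in the long green pen tray, and lay the sample tube lengthwise in the shorter white tray, each flat on the tray's floor within its walls. Never tip the bottles over, and leave the timer where it is; keep the arm clear of the tall white machine behind the middle of the bench.

Things in the scene. Friction and masses are not known exactly. Their poses are not given: they have to be found in the camera images.
- blue_dropper_mid (a point): Small white dropper bottle with a blue cap and blue label band, 27 mm diameter, 66 mm high, upright; this point is on its axis, 33 mm above its underside; z is its axis. Grasp it round the body, at or a little below this point.
- red_dropper_mid (a point): Small white dropper bottle with a red cap and red label band, 27 mm diameter, 66 mm high, upright; this point is on its axis, 33 mm above its underside; z is its axis. Grasp it round the body, at or a little below this point.
- red_marker_mid (a point): Marker pen with white barrel and red cap, 132 mm long, 15 mm wide, 13 mm high, lying flat on the bench; it does not roll. This point is its centre (6.5 mm above its underside); its long axis is this frame's y.
- sample_tube_mid (a point): Capped sample tube with ochre cap and dark contents, 100 mm long, 16 mm thick, lying flat on the bench; it does not roll. This point is its centre (about 8 mm above its underside); its long axis is this frame's y.
- blue_holder: Round blue holder for the blue-capped dropper bottle, fixed to the bench: 60 mm outside diameter, 12 mm high, 4 mm rim, inside 52 mm, floor 3 mm thick; origin under its centre on the bench. Boxes up to 0.2 m high stand on its robot side (up to x = 0.40) and the tall machine on its far side, so set the bottle down with the fingers closing across the bench (along y).
- red_holder: Round red holder for the red-capped dropper bottle, fixed to the bench: 60 mm outside diameter, 12 mm high, 4 mm rim, inside 52 mm, floor 3 mm thick; origin under its centre on the bench. Boxes up to 0.2 m high stand on its robot side (up to x = 0.40) and the tall machine on its far side, so set the bottle down with the fingers closing across the bench (along y).
- pen_tray: Green pen tray, the longer of the two trays. Fixed to the bench, 172 x 58 mm outside, long along its x; origin under its centre on the bench; floor 3 mm thick, walls 4 mm thick and 12 mm high (inside 164 x 50 mm); both long side walls are cut away over the middle 70 mm of the length, down to the floor, so that fingers can straddle the floor there.
- sample_tray: White sample tube tray, the shorter of the two trays. Fixed to the bench, 140 x 58 mm outside, long along its x; origin under its centre on the bench; floor 3 mm thick, walls 4 mm thick and 12 mm high (inside 132 x 50 mm); both long side walls are cut away over the middle 70 mm of the length, down to the floor, so that fingers can straddle the floor there.
- bench_timer: White bench timer lying on its back, 60 x 66 x 19 mm, loose; origin at the centre of its underside. Not to be disturbed.
- dispenser: Tall white machine fixed on the bench behind its middle, always in the same place: 337 mm deep (along x), 201 mm wide (along y), 415 mm high; origin under its centre on the bench. An obstacle: between the left and the right of the bench pass on the robot's side of it, nearer to the robot than 0.5 m.
There are look-alikes about, which are no part of the job. Several things have the shape of the red_holder; the one meant has the colours described above.

How it is judged:
By the outcome, as a careful person would: the job done as asked, in the order asked, and still so for the second after the job is handed in, with the robot touching nothing.
It also fails if it takes over 144 s, if anything falls off the work surface, if the arm or the gripper's body presses on something with over 40 N, if the wrist force passes 120 N, or if a joint passes its speed limit or range.

## Robot

A 6-joint arm with a two-finger parallel gripper is mounted at the origin on a cart in front of the work surface, level with it; the furniture and walls round the work are solid. World frame = base frame: x ahead of the robot, y to its left, z up, the work surface at z = 0. Lengths are in mm, angles in rad, forces in N, time in s.
With the tool pointing down it reaches from about 350 to 725 mm from the base axis. Payload 4.3 kg.
Tool frame: the origin (TCP) lies between the finger pads; the fingertips stand 14 mm ahead of it and the grasp point (between the pads) lies 5 mm behind it; z points along the fingers, y is the direction in which the jaws open and shut (so a half turn about z gives the same grasp; the last joint's range is limited). The gripper opens to 85 mm and grips with 20 to 120 N. Pads are 22 mm wide; open, the fingers measure 114 mm over their backs; the gripper's body (76 mm by 85 mm) begins 54 mm behind the grasp point. The pads swing forward as they close: fully open they stand 13 mm farther back than shut.
Start: joints at [-1.21, 0.377, 0.081, 1.274, 0, 1.46], TCP at [260.836, -512.474, 245.329] pointing down, gripper open.
Joint ranges: [-2.72, 2.72], [-0.84, 1.66], [-1.02, 1.22], [-1.77, 2.12], [-1.37, 1.28], [-3.14, 3.14]. Speed limits (rad/s): [2.57, 2.57, 3.14, 3.14, 3.14, 3.14].

## Interface

Orientations are given as a unit quaternion [w, x, y, z].
In Python, from plant import get_obs, get_image, get_calibration, sign_off gives the robot as it stands.
- The arm moves only by the tool carry_out, never from a script. Its argument "plan" is a list of rows, each a list of 3 entries, a list of its own where there are three numbers: the shift along the tool's x, y, z in m, then the turn, a rotation vector about the tool's x, y, z in degrees, then the gripper command: -1 is fully open, 1 is shut, values between are in proportion. In form: [[[x, y, z], [ax, ay, az], jaw], ...]. A call has 1 to 5 rows; each row is the pose to reach, as a shift and turn from the pose measured when the call began, along the tool's axes at that moment; what a row does not reach only later rows make up. A row lasts 1/10 s, in which the tool goes at most 50 mm and 8.59 degrees, less where a joint would pass 70% of its speed; a pose out of reach is approached as far as the arm can. A call with a gripper value outside its range is refused whole. The fingers move at their own pace and stop on an object; "squeeze" is the grip in N (left out, the last holds). Time passes only in rows, so rows that repeat a pose let the fingers close. It gives the time, the measured TCP pose, the force and the opening at its end, in the units of the state.
- get_obs(): the state, without advancing time (a new reading comes with each control period).
- get_image(name): name is "scene" or "top" or "wrist"; returns the picture (384x512x3 uint8, red, green, blue); there is no depth.
- get_calibration(name): a dict with "camera_matrix" (3x3 intrinsics, pixels), "rvec" (rotation vector, rad) and "tvec" (3), from world to camera coordinates, as OpenCV has them. Camera axes: x right, y down, z forward; pixel columns grow to the right and rows downward; lengths in mm; the calibration is good to about 2 mm. A picture is of the moment at which its call begins: read the wrist's pose just before it. get_calibration takes no time and is no camera call; for the wrist camera it gives the pose at the moment of the call.
- sign_off(): hands the job in, once; it reports no verdict.
The state is a dict: "t": time; "joint_pos": joint angles; "qd": joint speeds; "tau": joint torques, N m; "tool_pos": TCP position; "tcp_rot": TCP orientation; "ft_force": force on the tool from outside, world axes, zero at the start; "torque": the same for the moment, N m; "finger_gap": finger opening in mm.
Only numpy, scipy, OpenCV 4.12 (cv2) and the standard library are available. Lean on these libraries where they do the work, as an engineer would, in place of code of your own. Each camera call takes 0.05 s, during which the arm holds its last target. There are 200 camera calls.

## Working session

There is one attempt and no reset: what is moved stays moved. The work goes in short steps, Python scripts to look and compute and a tool call to move; the robot and the scene stay as the last step left them, time stands still between calls to the robot, and variables do not carry over. Pictures are saved under pics/ and viewed, about 12 in all and at most 16, crops included, and the job is handed in when it is done.

Besides the shell and the picture viewer there is one more tool, called after "Call:" in YAML: its name, and indented under it one key for each argument. carry_out: Moves the arm, as the interface text tells. Its arguments: {"type":"object","properties":{"plan":{"type":"array","items":{"type":"array"}},"squeeze":{"type":"number"}},"required":["plan"]}

```bash
mkdir -p pics; ls; python3 - <<'E'
from plant import *
import cv2,numpy as np
print(get_obs())
for n in("scene","top"):
    im=get_image(n); cv2.imwrite(f"pics/{n}0.png",cv2.resize(im[:,:,::-1],(800,600),interpolation=cv2.INTER_CUBIC)); np.save(f"pics/{n}0.npy",im)
    c=get_calibration(n); R=cv2.Rodrigues(np.array(c['rvec'],float))[0]; print(n,c,-R.T@np.array(c['tvec']).ravel())
E
```

```text
pics
{'t': 0.0, 'joint_pos': array([-1.21031022e+00,  3.78075168e-01,  7.96068138e-02,  1.27438156e+00,
        4.70597856e-05,  1.46050707e+00]), 'qd': array([-9.57845767e-04,  2.63515102e-05,  1.35390952e-03,  1.26689860e-03,
        6.56000274e-04,  8.28867613e-04]), 'tau': array([-7.22741061e-04, -4.63596368e+01,  2.69879436e+01,  2.06249458e-02,
       -3.81681809e-05, -5.54645993e-06]), 'tool_pos': array([ 260.60759478, -511.84657102,  244.34653437]), 'tcp_rot': array([-1.02170605e-03,  9.72423491e-01,  2.33219850e-01, -1.04769559e-04]), 'ft_force': array([ 0.34954206, -0.09569431,  0.4332456 ]), 'torque': array([ 0.03272055, -0.00122004, -0.01146913]), 'finger_gap': 85.2453096139339}
scene {'camera_matrix': array([[469.04420777,   0.        , 246.67165367],
       [  0.        , 469.04420777, 180.91135925],
       [  0.        ,   0.        ,   1.        ]]), 'rvec': array([ 0.78306102, -2.29255936,  1.45033265]), 'tvec': array([ 382.1039659 ,  211.04647854, 1318.83567518])} [-336.76354989 1116.42040195  755.02807402]
top {'camera_matrix': array([[486.4681968 ,   0.        , 266.10954014],
       [  0.        , 486.4681968 , 189.81776206],
       [  0.        ,   0.        ,   1.        ]]), 'rvec': array([ 2.05270661, -2.18308421,  0.22788705]), 'tvec': array([9.22584909e-01, 5.24698863e+02, 1.31314207e+03])} [ 247.85099983   -8.38074725 1392.17509454]
```

View pics/top0.png

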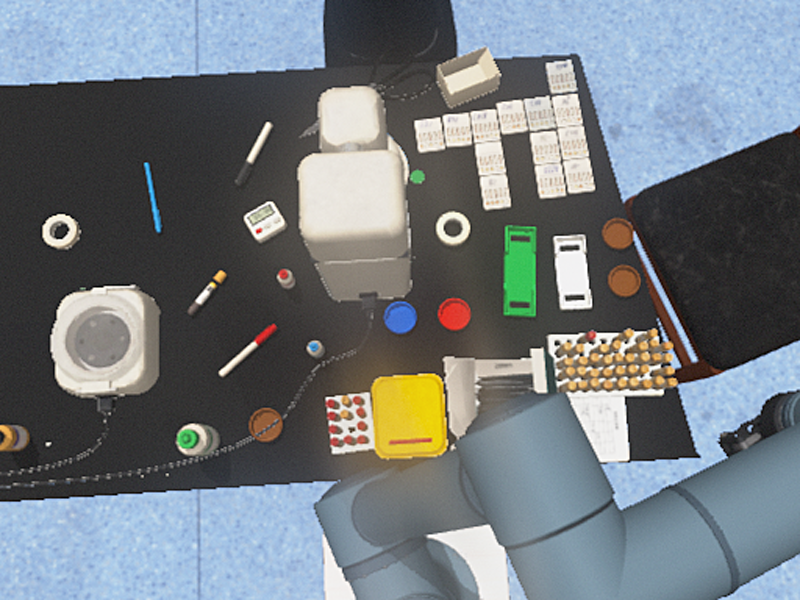

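View pics/scene0.png

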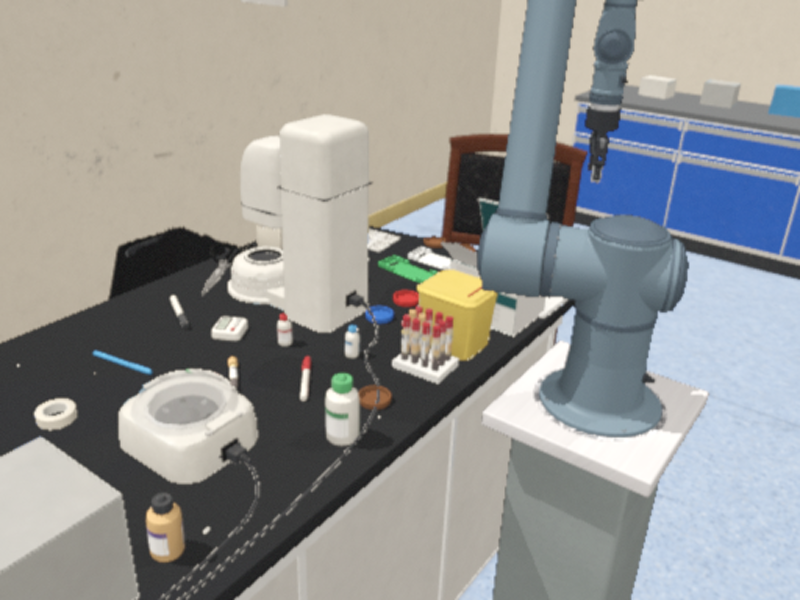

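Top view, in 800-px pixels:
- Blue bottle at (315,348), red bottle at (285,278), red marker at (248,350), tube at (207,292), timer at (265,222).
- Blue holder at (400,317) and red holder at (454,314).
- Green tray at (520,271) and white tray at (572,272).

Look-alikes with the holder's shape are the brown dishes at (618,234), (624,281) and (266,425). Only (454,314) is saturated red. The black-capped marker at (255,152) and the blue pen at (153,198) are also decoys.

```bash
cat > h.py <<'E'
from plant import *
import cv2,numpy as np
from scipy.spatial.transform import Rotation as Ro
def ray(uv,z,c):
    R=cv2.Rodrigues(np.array(c['rvec'],float))[0]; t=np.array(c['tvec'],float).ravel(); C=-R.T@t
    d=R.T@np.linalg.inv(c['camera_matrix'])@np.array([uv[0],uv[1],1.]); return C+d*(z-C[2])/d[2]
def blobs(mask,mn=15):
    n,l,s,c=cv2.connectedComponentsWithStats(mask.astype(np.uint8)); return [(s[i,4],c[i],(l==i)) for i in range(1,n) if s[i,4]>=mn]
def rect(m,z,c):
    # min-area rect of mask pixels projected to the plane z
    ys,xs=np.nonzero(m); P=np.array([ray((x,y),z,c)[:2] for x,y in zip(xs,ys)],np.float32)
    return cv2.minAreaRect(P), P.mean(0)
def obs():
    o=get_obs(); q=o['tcp_rot']; R=Ro.from_quat([q[1],q[2],q[3],q[0]]).as_matrix(); return o,R
def togo(p,yaw=None):
    """tool-frame shift (m) to world p (mm), and rotvec (deg) to tool down with jaw axis (tool y) along heading yaw (deg, mod 180)"""
    o,R=obs(); s=R.T@(np.array(p)-o['tool_pos'])/1000; out=[np.round(s,4)]
    if yaw is not None:
        best=[]
        for k in(0,180):
            a=np.radians(yaw+k); y=np.array([np.cos(a),np.sin(a),0]); z=np.array([0,0,-1.]); T=np.c_[np.cross(y,z),y,z]
            v=Ro.from_matrix(R.T@T).as_rotvec(degrees=True); best.append(np.round(v,1))
        out+=best
    return out
E
python3 - <<'E'
from h import *
im=np.load("pics/top0.npy"); c=get_calibration("top"); hsv=cv2.cvtColor(im,cv2.COLOR_RGB2HSV); H,S,V=[hsv[:,:,i].astype(int) for i in range(3)]
s=0.64
def near(m,p,r,name,z):
    yy,xx=np.mgrid[:384,:512]; w=(np.abs(xx-p[0]*s)<r[0]*s)&(np.abs(yy-p[1]*s)<r[1]*s)
    b=max(blobs(m&w,5),key=lambda b:b[0]); rc,mean=rect(b[2],z,c); print(name,b[0],b[1].round(1),np.round(mean,1),[np.round(v,1) for v in rc])
red=((H<8)|(H>172))&(S>120)&(V>70); blue=(H>95)&(H<125)&(S>100); 
near(blue,(400,317),(25,25),'bhold',8); near(red,(454,314),(25,25),'rhold',8)
near((H>45)&(H<85)&(S>100),(520,271),(30,60),'pent',12); near((S<60)&(V>120),(572,272),(25,50),'samplet',12)
near(blue,(315,348),(15,15),'bcap',60); near(red,(285,278),(15,15),'rcap',60)
near(red|((S<70)&(V>90)),(248,350),(40,35),'marker',10); near(red,(262,335),(30,30),'markercap',10)
near((V>75),(207,292),(30,35),'tube',12)
near((S<60)&(V>120),(265,222),(30,30),'timer',19)
cv2.imwrite("pics/crop1.png",cv2.resize(im[130:245,115:385,::-1],(800,341),interpolation=cv2.INTER_CUBIC))
E
```

```text
bhold 351 [255.7 202.7] [4.971e+02 2.000e-01] [array([4.971e+02, 1.000e-01]), array([60. , 57.6]), np.float64(41.3)]
rhold 355 [290.1 200.6] [497.1 -99.6] [array([497.6, -99.2]), array([59.5, 60.3]), np.float64(41.5)]
pent 1101 [332.2 173.3] [ 570.2 -227.8] [array([ 571.5, -227.7]), array([ 60.6, 173.6]), np.float64(83.6)]
samplet 905 [365.8 173.8] [ 562.5 -325.6] [array([ 563. , -325.7]), array([ 61.8, 142.5]), np.float64(89.6)]
bcap 25 [200.4 221.4] [444.8 155. ] [array([445.2, 155.5]), array([13.9, 11.6]), np.float64(42.0)]
rcap 28 [180.7 174.8] [580.1 205.9] [array([581. , 206.4]), array([14. , 14.7]), np.float64(88.4)]
marker 234 [158.6 223.2] [454.4 280.4] [array([453.7, 282. ]), array([ 16.1, 133.1]), np.float64(39.1)]
markercap 91 [169.5 213.5] [480.5 249. ] [array([481.1, 248.4]), array([16. , 46.6]), np.float64(38.4)]
tube 179 [132.2 186.1] [567.  354.6] [array([565.2, 356.7]), array([19.3, 99.4]), np.float64(46.9)]
timer 434 [169.1 141.2] [694.1 243.7] [array([693.7, 244. ]), array([62.8, 65.2]), np.float64(28.6)]
```

View pics/crop1.png

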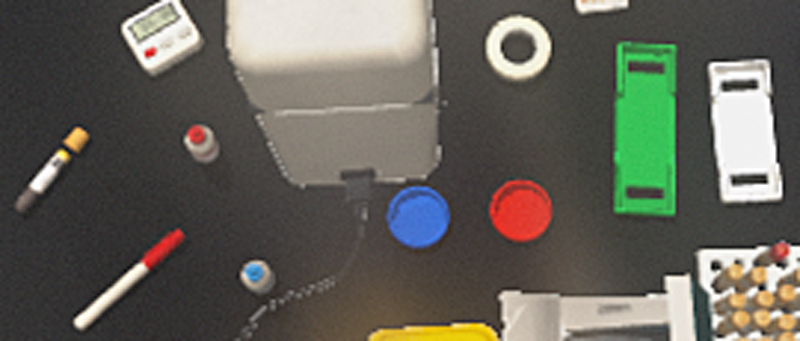

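The crop confirms the holders, trays and all four items, and sizes match the descriptions. Now working out the first leg, to above the blue bottle.

```bash
python3 - <<'E'
from h import *
o,R=obs(); print(R.round(3)); print(togo([445,155,260],90), togo([400,-150,300]))
c=get_calibration("top")
for p in((330,298),(408,298)): print(ray((p[0]*.64,p[1]*.64),0,c).round())
E
```

```text
[[ 0.891  0.454 -0.001]
 [ 0.454 -0.891  0.002]
 [ 0.    -0.002 -1.   ]]
[array([ 0.4668, -0.5108, -0.0145]), array([-0.00e+00, -1.00e-01, -1.53e+02]), array([-0.1,  0. , 27. ])] [array([ 0.2884, -0.2594, -0.055 ])]
[542. 128.   0.]
[533. -18.   0.]
```

```bash
cat >> h.py <<'E'
def chain(pts,yaw):
    """for successive waypoints (p_mm, turn_deg about tool z), the shift in the frame predicted at each call's start"""
    o,R=obs(); P=np.array(o['tool_pos'])
    for p,a in pts:
        print(np.round(R.T@(np.array(p)-P)/1000,3),a); P=np.array(p); R=R@Ro.from_rotvec([0,0,a],degrees=True).as_matrix()
E
python3 - <<'E'
from h import *
chain([((330,-300,300),-40),((410,-80,300),-40),((440,140,290),-40),((445,155,230),-33)],0)
E
```

```text
[ 0.158 -0.158 -0.055] -40
[ 0.234 -0.012  0.   ] -40
[0.202 0.093 0.01 ] -40
[0.004 0.015 0.06 ] -33
```

Call:
carry_out:
  plan:
    - [[0.02,-0.02,-0.04],[0,0,-8],-1]
    - [[0.05,-0.05,-0.055],[0,0,-16],-1]
    - [[0.085,-0.085,-0.055],[0,0,-24],-1]
    - [[0.12,-0.12,-0.055],[0,0,-32],-1]
    - [[0.158,-0.158,-0.055],[0,0,-40],-1]

```text
t: 0.6
tool_pos: [328.7, -301.3, 299.5]
tcp_rot: [-0.001, 0.833, 0.554, 0.0]
ft_force: [0.1, -0.2, 0.5]
finger_gap: 85.4
```

Call:
carry_out:
  plan:
    - [[0.05,-0.002,0],[0,0,-8],-1]
    - [[0.1,-0.005,0],[0,0,-16],-1]
    - [[0.145,-0.008,0],[0,0,-24],-1]
    - [[0.19,-0.01,0],[0,0,-32],-1]
    - [[0.234,-0.012,0],[0,0,-40],-1]

```text
t: 1.1
tool_pos: [408.1, -78.8, 299.7]
tcp_rot: [-0.001, 0.591, 0.807, 0.001]
ft_force: [-0.5, -0.7, 0.3]
finger_gap: 85.2
```

Call:
carry_out:
  plan:
    - [[0.04,0.018,0],[0,0,-8],-1]
    - [[0.08,0.037,0],[0,0,-16],-1]
    - [[0.12,0.055,0],[0,0,-24],-1]
    - [[0.16,0.074,0.005],[0,0,-32],-1]
    - [[0.202,0.093,0.01],[0,0,-40],-1]

```text
t: 1.6
tool_pos: [435.6, 143.6, 290.0]
tcp_rot: [-0.001, 0.276, 0.961, 0.001]
ft_force: [0.5, -0.1, -0.8]
finger_gap: 85.8
```

Call:
carry_out:
  plan:
    - [[0.001,0.005,0.03],[0,0,-8],-1]
    - [[0.004,0.015,0.06],[0,0,-16],-1]
    - [[0.004,0.015,0.06],[0,0,-24],-1]
    - [[0.004,0.015,0.06],[0,0,-33],-1]
    - [[0.004,0.015,0.06],[0,0,-33],-1]

```text
t: 2.1
tool_pos: [439.5, 158.6, 229.3]
tcp_rot: [-0.001, -0.008, 1.0, 0.001]
ft_force: [0.7, -0.5, 0.6]
finger_gap: 85.3
```

```bash
python3 - <<'E'
from h import *
print(get_obs()['tool_pos'],get_obs()['joint_pos'])
c=get_calibration("wrist"); im=get_image("wrist"); np.save("pics/w1.npy",im)
cv2.imwrite("pics/w1.png",im[:,:,::-1]); print(c)
hsv=cv2.cvtColor(im,cv2.COLOR_RGB2HSV); H,S,V=[hsv[:,:,i].astype(int) for i in range(3)]
for n,m in(('blue',(H>95)&(H<125)&(S>100)&(V>60)),('red',((H<8)|(H>172))&(S>120)&(V>70))):
    for b in blobs(m,60): print(n,b[0],b[1].round(),'z64',ray(b[1],64,c).round(1)[:2])
print(togo([445,155,33],90))
E
```

```text
[439.47313785 158.64113975 229.27451009] [ 0.20924895  0.1674188  -0.2435001   1.16182438  0.00199207  0.19287157]
{'camera_matrix': array([[280.03432203,   0.        , 257.49894303],
       [  0.        , 280.03432203, 192.87839559],
       [  0.        ,   0.        ,   1.        ]]), 'rvec': array([-2.05239398, -2.08406674, -0.30561456]), 'tvec': array([-152.58772816, -456.75569095,  237.81917198])}
blue 159 [255. 183.] z64 [444.4 156.7]
blue 1759 [137. 210.] z64 [476.5  25.7]
blue 91 [440. 377.] z64 [714.  412.8]
red 68 [188.   3.] z64 [275.2  93.4]
red 60 [217.   2.] z64 [274.1 119.8]
red 364 [218.  20.] z64 [288.5 120.2]
red 474 [159.  23.] z64 [292.3  65.5]
red 321 [220.  50.] z64 [313.8 121.4]
red 377 [161.  54.] z64 [317.8  65.7]
red 342 [169.  80.] z64 [341.1  71.2]
red 270 [222.  77.] z64 [337.6 122.7]
red 1822 [ 61. 208.] z64 [476.4 -58.5]
red 436 [326. 201.] z64 [463.5 235.4]
red 162 [294. 289.] z64 [577.4 205.7]
[array([-0.0055, -0.004 ,  0.1966]), array([ 0.1, -0.1,  0.8]), array([ 1.000e-01,  2.000e-01, -1.792e+02])]
```

View pics/w1.png

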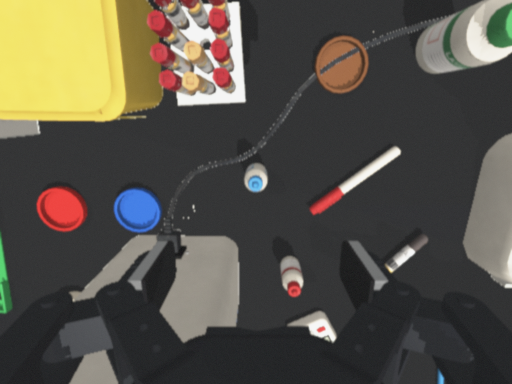

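Wrist view: blue cap at (255,183) gives (444,157), which agrees with the top view to 2 mm. Red cap at (294,289) gives (577,206). Descending on the blue bottle.

Call:
carry_out:
  plan:
    - [[-0.005,-0.003,0.05],[0,0,0.8],-1]
    - [[-0.005,-0.003,0.1],[0,0,0.8],-1]
    - [[-0.005,-0.003,0.15],[0,0,0.8],-1]
    - [[-0.005,-0.003,0.185],[0,0,0.8],-1]
    - [[-0.005,-0.003,0.201],[0,0,0.8],-1]
  squeeze: 30

```text
t: 2.65
tool_pos: [441.6, 155.2, 25.3]
tcp_rot: [-0.004, 0.002, 1.0, 0.0]
ft_force: [0.7, 0.4, -0.9]
finger_gap: 85.2
```

Call:
carry_out:
  plan:
    - [[0,0,0],[0,0,0],-0.5]
    - [[0,0,0],[0,0,0],0]
    - [[0,0,0],[0,0,0],0.5]
    - [[0,0,0],[0,0,0],1]
    - [[0,0,0],[0,0,0],1]

```text
t: 3.15
tool_pos: [443.2, 155.6, 26.9]
tcp_rot: [-0.002, 0.002, 1.0, 0.001]
ft_force: [-0.9, -0.2, 5.4]
finger_gap: 25.8
```

Call:
carry_out:
  plan:
    - [[0,0,0],[0,0,0],1]
    - [[0,0,0],[0,0,0],1]
    - [[0,0,-0.01],[0,0,0],1]
    - [[0,0,-0.03],[0,0,0],1]
    - [[0,0,-0.05],[0,0,0],1]

```text
t: 3.65
tool_pos: [442.7, 155.4, 77.6]
tcp_rot: [-0.003, 0.002, 1.0, 0.001]
ft_force: [0.4, -0.0, 0.0]
finger_gap: 25.6
```

```bash
python3 - <<'E'
from h import *
o,_=obs(); print(o['tool_pos'],o['finger_gap'],o['ft_force'])
im=get_image("scene"); cv2.imwrite("pics/s1.png",cv2.resize(im[170:290,120:320,::-1],(800,480),interpolation=cv2.INTER_CUBIC))
chain([((470,80,110),0),((497,0.1,110),0),((497,0.1,31),0)],0)
E
```

```text
[442.70941529 155.38176573  77.61165455] 25.610915016536072 [ 0.35441613 -0.04210774  0.03888726]
[-0.025 -0.076 -0.029] 0
[-0.027 -0.08  -0.   ] 0
[ 0.    -0.     0.079] 0
```

View pics/s1.png

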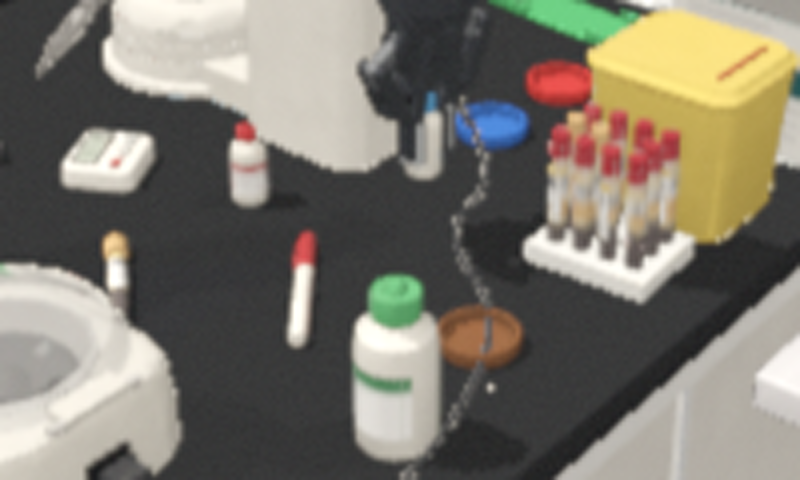

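Bottle is held upright and lifted. The plug on the machine's front may be in the way, so I'll locate it before crossing.

```bash
python3 - <<'E'
from h import *
def tri(a,ca,b,cb):
    P=[c['camera_matrix']@np.c_[cv2.Rodrigues(np.array(c['rvec'],float))[0],np.array(c['tvec']).ravel()] for c in(ca,cb)]
    X=cv2.triangulatePoints(P[0],P[1],np.array(a,float).reshape(2,1),np.array(b,float).reshape(2,1)).ravel(); return (X[:3]/X[3]).round()
t=get_calibration("top"); s=get_calibration("scene")
print('plug',tri((368*.64,303*.64),t,(353*.64,299*.64),s))
chain([((452,150,280),0),((452,0,280),0),((489,0,280),0),((489,0,31),0)],0)
E
```

```text
plug [519.  56.  56.]
[-0.007 -0.005 -0.199] 0
[-0.001 -0.15  -0.   ] 0
[-0.037  0.     0.   ] 0
[ 0.    -0.001  0.249] 0
```

Call:
carry_out:
  plan:
    - [[-0.003,0,-0.05],[0,0,0],1]
    - [[-0.007,-0.002,-0.1],[0,0,0],1]
    - [[-0.007,-0.005,-0.15],[0,0,0],1]
    - [[-0.007,-0.005,-0.199],[0,0,0],1]
    - [[-0.007,-0.03,-0.202],[0,0,0],1]

```text
t: 4.2
tool_pos: [455.1, 127.1, 289.5]
tcp_rot: [0.006, 0.0, 1.0, 0.002]
ft_force: [1.1, 0.1, -0.0]
finger_gap: 25.7
```

Call:
carry_out:
  plan:
    - [[0,-0.035,0],[0,0,0],1]
    - [[0,-0.075,0],[0,0,0],1]
    - [[-0.005,-0.11,0],[0,0,0],1]
    - [[-0.03,-0.125,0],[0,0,0],1]
    - [[-0.037,-0.125,0],[0,0,0],1]

```text
t: 4.7
tool_pos: [493.4, -0.1, 289.3]
tcp_rot: [0.006, 0.002, 1.0, 0.002]
ft_force: [-0.5, 0.5, 0.9]
finger_gap: 25.3
```

```bash
python3 - <<'E'
from h import *
print(togo([489,0,31],90))
im=get_image("wrist");c=get_calibration("wrist")
hsv=cv2.cvtColor(im,cv2.COLOR_RGB2HSV); H,S,V=[hsv[:,:,i].astype(int) for i in range(3)]
for n,m in(('blue',(H>95)&(H<125)&(S>100)&(V>60)),('red',((H<8)|(H>172))&(S>120)&(V>70))):
    for b in blobs(m,500): print(n,b[0],b[1].round(),'z8',ray(b[1],8,c).round(1)[:2])
E
```

```text
[array([ 0.0078, -0.0011,  0.2582]), array([ 0.2,  0.7, -0.3]), array([  1.2,  -0.4, 179.7])]
blue 1422 [257. 160.] z8 [497.5   2.8]
blue 1472 [257. 297.] z8 [737.1   1.8]
red 1427 [189. 161.] z8 [497.6 -98.2]
```

Call:
carry_out:
  plan:
    - [[0.005,0,0.04],[0,0.7,0],1]
    - [[0.008,0,0.09],[0,0.7,0],1]
    - [[0.008,0,0.14],[0,0.7,0],1]
    - [[0.008,0,0.19],[0,0.7,0],1]
    - [[0.008,0,0.23],[0,0.7,0],1]

```text
t: 5.25
tool_pos: [486.4, 3.8, 56.6]
tcp_rot: [-0.001, 0.001, 1.0, 0.003]
ft_force: [-0.3, 0.1, -0.7]
finger_gap: 25.6
```

```bash
python3 - <<'E'
from h import *
o,_=obs();print(o['tool_pos'],togo([489,0.5,31],90))
E
```

```text
[486.35434419   3.7906081   56.64319916] [array([-0.0027, -0.0034,  0.0256]), array([ 0.3, -0.1, -0.1]), array([ -0.2,  -0.5, 179.9])]
```

Call:
carry_out:
  plan:
    - [[-0.003,-0.003,0.012],[0.3,0,0],1]
    - [[-0.003,-0.003,0.02],[0.3,0,0],1]
    - [[-0.003,-0.003,0.024],[0.3,0,0],1]
    - [[-0.003,-0.003,0.026],[0.3,0,0],1]
    - [[-0.003,-0.003,0.026],[0.3,0,0],1]

```text
t: 5.75
tool_pos: [490.2, 1.1, 31.6]
tcp_rot: [-0.0, 0.0, 1.0, 0.0]
ft_force: [-0.5, 0.4, 0.5]
finger_gap: 25.7
```

Call:
carry_out:
  plan:
    - [[0,0,0.001],[0,0,0],1]
    - [[0,0,0.002],[0,0,0],1]
    - [[0,0,0.002],[0,0,0],1]

```text
t: 6.05
tool_pos: [490.5, 1.0, 29.9]
tcp_rot: [0.0, 0.001, 1.0, 0.0]
ft_force: [-0.0, -0.0, -0.7]
finger_gap: 25.6
```

Call:
carry_out:
  plan:
    - [[0,0,0.001],[0,0,0],1]
    - [[0,0,0.0015],[0,0,0],1]
    - [[0,0,0.0015],[0,0,0],1]

```text
t: 6.35
tool_pos: [490.7, 1.0, 29.8]
tcp_rot: [0.001, 0.001, 1.0, 0.0]
ft_force: [-4.1, -1.0, 11.7]
finger_gap: 25.7
```

Contact (12 N). Releasing gently with a partial opening.

Call:
carry_out:
  plan:
    - [[0,0,-0.001],[0,0,0],0.35]
    - [[0,0,-0.001],[0,0,0],0.25]
    - [[0,0,-0.001],[0,0,0],0.15]
    - [[0,0,-0.001],[0,0,0],0.05]
    - [[0,0,-0.001],[0,0,0],0.0]

```text
t: 6.85
tool_pos: [490.5, 1.0, 30.6]
tcp_rot: [0.0, 0.001, 1.0, 0.0]
ft_force: [0.1, -0.2, -0.0]
finger_gap: 43.0
```

Call:
carry_out:
  plan:
    - [[0,0,-0.02],[0,0,0],0]
    - [[0,0,-0.06],[0,0,0],0]
    - [[0,0,-0.11],[0,0,0],0]
    - [[0,0,-0.16],[0,0,0],0]
    - [[0,0,-0.21],[0,0,0],0]

```text
t: 7.35
tool_pos: [489.8, 1.0, 242.4]
tcp_rot: [0.0, 0.001, 1.0, 0.0]
ft_force: [1.2, -0.6, 0.3]
finger_gap: 42.7
```

```bash
python3 - <<'E'
from h import *
o,_=obs();print(o['tool_pos'],o['finger_gap'])
im=get_image("scene"); cv2.imwrite("pics/s2.png",cv2.resize(im[160:240,150:310,::-1],(640,320),interpolation=cv2.INTER_CUBIC))
chain([((450,20,280),0),((460,200,280),0),((560,206,230),0)],0); print(togo([560,206,230],90))
E
```

```text
[489.78859258   0.99391275 242.3931907 ] 42.735683296346345
[ 0.043  0.019 -0.03 ] 0
[-0.01  0.18 -0.  ] 0
[-0.099  0.006  0.051] 0
[array([-0.0658,  0.2056,  0.0217]), array([-0.1,  0.8, -0.1]), array([1.200e+00, 1.000e-01, 1.799e+02])]
```

View pics/s2.png

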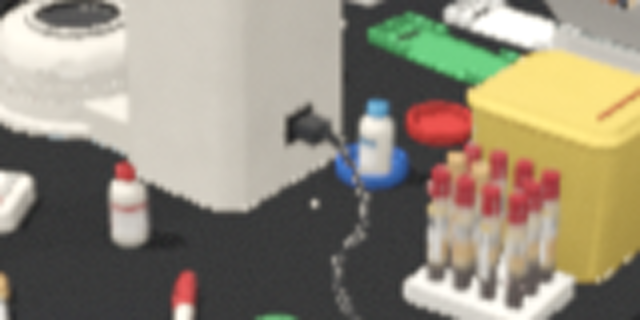

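Blue bottle is standing in the blue holder. Before reaching beside the machine for the red one, I'll check how the arm sits relative to the tool.

```bash
python3 - <<'E'
from h import *
o,_=obs();print(o['joint_pos'].round(3))
im=get_image("top"); cv2.imwrite("pics/t2.png",cv2.resize(im[:,:,::-1],(800,600),interpolation=cv2.INTER_CUBIC))
c=get_calibration("top"); R=cv2.Rodrigues(np.array(c['rvec'],float))[0]
for p in((0,0,100),(489,1,242),(489,1,400)):
    q=c['camera_matrix']@(R@np.array(p,float)+np.array(c['tvec']).ravel()); print(p,(q[:2]/q[2]/.64).round())
E
```

```text
[-0.128  0.199 -0.148  1.211  0.    -0.127]
(0, 0, 100) [417. 612.]
(489, 1, 242) [397. 295.]
(489, 1, 400) [394. 271.]
```

View pics/t2.png

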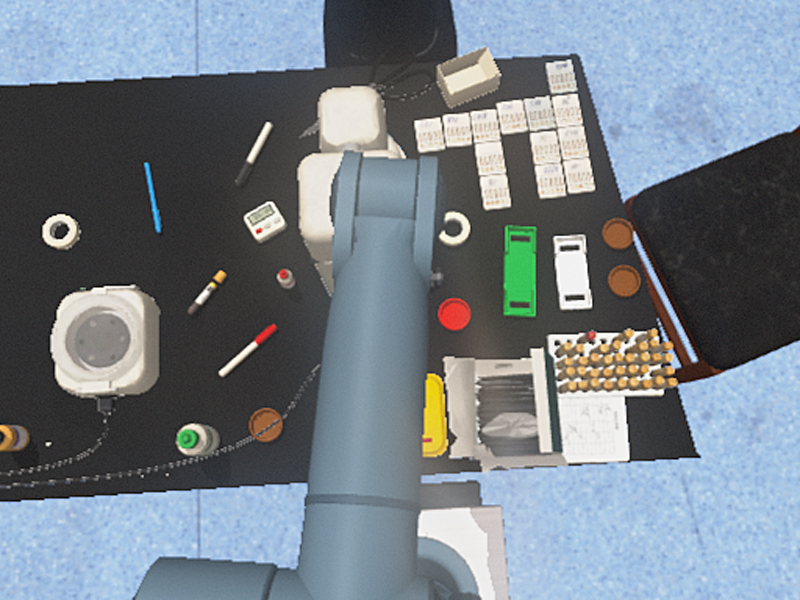

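The forearm sits centred over the tool and well above the bench, so reaching (578,206) clears the machine (left face y≈128). I'll go round on the robot's side.

Call:
carry_out:
  plan:
    - [[0.03,0.005,-0.01],[0,0.4,0],-0.3]
    - [[0.042,0.04,-0.03],[0,0.8,0],-0.3]
    - [[0.04,0.09,-0.03],[0,0.8,0],-0.3]
    - [[0.036,0.14,-0.03],[0,0.8,0],-0.3]
    - [[0.032,0.19,-0.03],[0,0.8,0],-0.3]

```text
t: 7.95
tool_pos: [461.8, 191.8, 276.9]
tcp_rot: [-0.0, 0.001, 1.0, -0.001]
ft_force: [0.2, -0.1, 0.2]
finger_gap: 55.3
```

```bash
python3 - <<'E'
from h import *
print(togo([578.5,206,28],90))
E
```

```text
[array([-0.1167,  0.0148,  0.2488]), array([-0.1, -0. , -0.1]), array([-0.000e+00,  1.000e-01,  1.799e+02])]
```

Call:
carry_out:
  plan:
    - [[-0.01,0.015,0.02],[0,0,0],-0.3]
    - [[-0.05,0.015,0.05],[0,0,0],-0.3]
    - [[-0.09,0.015,0.08],[0,0,0],-0.3]
    - [[-0.116,0.015,0.11],[0,0,0],-0.3]
    - [[-0.116,0.015,0.13],[0,0,0],-0.3]

```text
t: 8.45
tool_pos: [579.8, 205.8, 142.8]
tcp_rot: [-0.001, 0.001, 1.0, -0.001]
ft_force: [-0.8, -0.3, -0.6]
finger_gap: 55.9
```

```bash
python3 - <<'E'
from h import *
o,_=obs();print(o['tool_pos'],o['joint_pos'].round(2))
c=get_calibration("wrist");im=get_image("wrist"); cv2.imwrite("pics/w3.png",im[:,:,::-1])
hsv=cv2.cvtColor(im,cv2.COLOR_RGB2HSV); H,S,V=[hsv[:,:,i].astype(int) for i in range(3)]
for b in blobs(((H<8)|(H>172))&(S>120)&(V>70),100): print(b[0],b[1].round(),ray(b[1],62,c).round(1)[:2])
print(togo([578.5,206,28],90))
E
```

```text
[579.76844    205.82630784 142.78746793] [ 0.24  0.5   0.01  1.08 -0.    0.24]
963 [308.  78.] [487.2 241.4]
[array([-0.0032,  0.001 ,  0.1118]), array([-0.2, -0.5, -0.1]), array([ -0.8,   0.3, 179.9])]
```

View pics/w3.png

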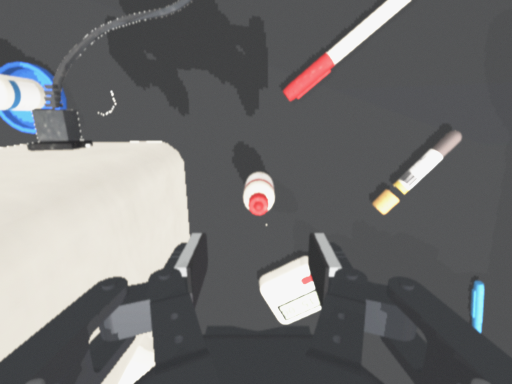

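Wrist view: red cap at (258,205) is centred between the open fingers, with the timer (290,290) and the machine clear. Descending.

Call:
carry_out:
  plan:
    - [[0.001,0.001,0.04],[0,0,0],-0.3]
    - [[0.001,0.001,0.08],[0,0,0],-0.3]
    - [[0.001,0.001,0.105],[0,0,0],-0.3]
    - [[0.001,0.001,0.114],[0,0,0],-0.3]
    - [[0.001,0.001,0.114],[0,0,0],-0.3]

```text
t: 9.0
tool_pos: [572.9, 205.7, 24.8]
tcp_rot: [-0.006, 0.001, 1.0, -0.002]
ft_force: [0.8, 0.4, 0.0]
finger_gap: 55.3
```

Call:
carry_out:
  plan:
    - [[0,0,0],[0,0,0],0]
    - [[0,0,0],[0,0,0],0.3]
    - [[0,0,0],[0,0,0],0.6]
    - [[0,0,0],[0,0,0],1]
    - [[0,0,0],[0,0,0],1]

```text
t: 9.5
tool_pos: [574.4, 206.3, 26.9]
tcp_rot: [-0.004, 0.001, 1.0, -0.002]
ft_force: [-0.4, -0.1, 5.8]
finger_gap: 25.3
```

Call:
carry_out:
  plan:
    - [[0,0,0],[0,0,0],1]
    - [[0,0,0],[0,0,0],1]
    - [[0,0,-0.01],[0,0,0],1]
    - [[0,0,-0.05],[0,0,0],1]
    - [[0,0,-0.1],[0,0,0],1]

```text
t: 10.0
tool_pos: [572.8, 205.9, 125.9]
tcp_rot: [-0.007, 0.001, 1.0, -0.002]
ft_force: [0.2, -0.4, -0.8]
finger_gap: 25.4
```

Call:
carry_out:
  plan:
    - [[0,0,-0.05],[0,0.3,0],1]
    - [[0.02,0,-0.1],[0,0.8,0],1]
    - [[0.05,0,-0.14],[0,0.8,0],1]
    - [[0.09,0,-0.16],[0,0.8,0],1]
    - [[0.118,-0.01,-0.16],[0,0.8,0],1]

```text
t: 10.5
tool_pos: [456.9, 198.0, 292.4]
tcp_rot: [-0.01, 0.0, 1.0, -0.001]
ft_force: [0.8, 0.5, -0.8]
finger_gap: 25.4
```

```bash
python3 - <<'E'
from h import *
o,_=obs();print(o['tool_pos'],o['finger_gap'])
chain([((452,-50,285),0),((492,-98.9,285),0)],0); print(togo([452,-50,285],90))
E
```

```text
[456.89854224 197.99164131 292.3917863 ] 25.35651363353423
[ 0.004 -0.248  0.008] 0
[-0.04  -0.049 -0.001] 0
[array([ 0.0045, -0.248 ,  0.008 ]), array([-0.1, -1.2, -0.1]), array([ -1.9,   0.2, 179.9])]
```

Call:
carry_out:
  plan:
    - [[0.005,-0.05,0.002],[0,-1.2,0],1]
    - [[0.005,-0.1,0.004],[0,-1.2,0],1]
    - [[0.005,-0.15,0.006],[0,-1.2,0],1]
    - [[0.005,-0.2,0.008],[0,-1.2,0],1]
    - [[0.005,-0.248,0.008],[0,-1.2,0],1]

```text
t: 11.0
tool_pos: [450.7, -51.8, 285.6]
tcp_rot: [0.0, 0.0, 1.0, -0.001]
ft_force: [0.8, 0.3, -0.7]
finger_gap: 25.1
```

Call:
carry_out:
  plan:
    - [[-0.003,-0.04,0],[0,0,0],1]
    - [[-0.03,-0.049,0],[0,0,0],1]
    - [[-0.04,-0.049,0.03],[0,0,0],1]
    - [[-0.04,-0.049,0.08],[0,0,0],1]
    - [[-0.04,-0.049,0.13],[0,0,0],1]

```text
t: 11.5
tool_pos: [492.0, -101.9, 155.6]
tcp_rot: [0.002, 0.001, 1.0, -0.002]
ft_force: [0.4, 0.2, -0.8]
finger_gap: 25.6
```

```bash
python3 - <<'E'
from h import *
o,_=obs();print(o['tool_pos'],o['finger_gap'],togo([492,-98.9,60],90))
E
```

```text
[ 492.03740031 -101.9090154   155.57639069] 25.561102148603105 [array([0.0004, 0.0033, 0.0956]), array([-0.2,  0.2, -0.1]), array([  0.4,   0.3, 179.9])]
```

Call:
carry_out:
  plan:
    - [[0,0.003,0.04],[0,0,0],1]
    - [[0,0.003,0.08],[0,0,0],1]
    - [[0,0.003,0.105],[0,0,0],1]
    - [[0,0.003,0.118],[0,0,0],1]
    - [[0,0.003,0.122],[0,0,0],1]

```text
t: 12.0
tool_pos: [491.0, -98.8, 32.2]
tcp_rot: [0.0, 0.001, 1.0, -0.001]
ft_force: [-0.4, 0.5, -0.1]
finger_gap: 25.2
```

```bash
python3 - <<'E'
from h import *
print(togo([492,-98.9,29],90))
E
```

```text
[array([-0.001 , -0.    ,  0.0032]), array([-0.1,  0.1, -0.1]), array([1.000e-01, 2.000e-01, 1.799e+02])]
```

Call:
carry_out:
  plan:
    - [[0,0,0.0015],[0,0,0],1]
    - [[0,0,0.0025],[0,0,0],1]
    - [[0,0,0.0032],[0,0,0],1]
    - [[0,0,0.0032],[0,0,0],1]

```text
t: 12.4
tool_pos: [491.9, -99.1, 29.9]
tcp_rot: [0.001, 0.001, 1.0, -0.002]
ft_force: [0.2, -0.0, 0.4]
finger_gap: 25.0
```

Call:
carry_out:
  plan:
    - [[0,0,0.001],[0,0,0],1]
    - [[0,0,0.0015],[0,0,0],1]
    - [[0,0,0.0015],[0,0,0],1]

```text
t: 12.7
tool_pos: [492.1, -99.2, 29.8]
tcp_rot: [0.002, 0.001, 1.0, -0.002]
ft_force: [-3.9, 0.7, 11.0]
finger_gap: 25.0
```

Call:
carry_out:
  plan:
    - [[0,0,-0.001],[0,0,0],0.35]
    - [[0,0,-0.001],[0,0,0],0.25]
    - [[0,0,-0.001],[0,0,0],0.15]
    - [[0,0,-0.001],[0,0,0],0.05]
    - [[0,0,-0.001],[0,0,0],0.0]

```text
t: 13.2
tool_pos: [492.0, -99.2, 30.6]
tcp_rot: [0.002, 0.001, 1.0, -0.002]
ft_force: [-0.4, 0.1, -0.1]
finger_gap: 42.6
```

Call:
carry_out:
  plan:
    - [[0,0,-0.02],[0,0,0],0]
    - [[0,0,-0.06],[0,0,0],0]
    - [[0,0,-0.11],[0,0,0],0]
    - [[0.01,0,-0.16],[0,0,0],0]
    - [[0.03,0.01,-0.21],[0,0,0],0]

```text
t: 13.7
tool_pos: [464.1, -90.2, 237.4]
tcp_rot: [0.003, 0.001, 1.0, -0.002]
ft_force: [1.0, -1.1, 0.1]
finger_gap: 42.8
```

```bash
python3 - <<'E'
from h import *
o,_=obs();print(o['tool_pos'],o['finger_gap'])
im=get_image("scene"); cv2.imwrite("pics/s3.png",cv2.resize(im[160:240,150:310,::-1],(640,320),interpolation=cv2.INTER_CUBIC))
chain([((450,120,260),25),((448,281,190),26)],0)
E
```

```text
[464.05562938 -90.15182438 237.44261703] 42.837104141730244
[ 0.014  0.209 -0.017] 25
[0.071 0.145 0.069] 26
```

View pics/s3.png

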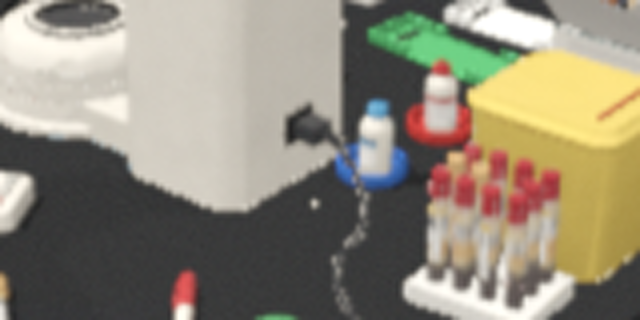

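Both bottles are standing in their holders. Next, the marker.

Call:
carry_out:
  plan:
    - [[0.008,0.04,-0.017],[0,0,5],0]
    - [[0.014,0.085,-0.02],[0,0,10],0]
    - [[0.014,0.13,-0.02],[0,0,15],-0.2]
    - [[0.014,0.17,-0.017],[0,0,20],-0.3]
    - [[0.014,0.209,-0.017],[0,0,25],-0.3]

```text
t: 14.25
tool_pos: [449.4, 121.6, 259.8]
tcp_rot: [0.006, 0.219, 0.976, -0.002]
ft_force: [0.6, -0.4, 0.6]
finger_gap: 55.4
```

Call:
carry_out:
  plan:
    - [[0.015,0.03,0],[0,0,6],-0.3]
    - [[0.03,0.06,0.01],[0,0,12],-0.3]
    - [[0.045,0.095,0.03],[0,0,18],-0.3]
    - [[0.06,0.125,0.05],[0,0,24],-0.3]
    - [[0.071,0.145,0.069],[0,0,26],-0.3]

```text
t: 14.75
tool_pos: [447.5, 284.8, 188.5]
tcp_rot: [0.007, 0.433, 0.901, 0.0]
ft_force: [1.0, 0.1, -0.2]
finger_gap: 55.4
```

```bash
python3 - <<'E'
from h import *
o,_=obs();print(o['tool_pos'],o['finger_gap'])
c=get_calibration("wrist");im=get_image("wrist"); cv2.imwrite("pics/w4.png",im[:,:,::-1])
hsv=cv2.cvtColor(im,cv2.COLOR_RGB2HSV); H,S,V=[hsv[:,:,i].astype(int) for i in range(3)]
red=((H<8)|(H>172))&(S>120)&(V>70)
m=red|((S<60)&(V>120))
for n,mm in(('all',m),('red',red)):
  for b in blobs(mm,300):
    rc,mean=rect(b[2],8,c); print(n,b[0],b[1].round(),[np.round(v,1) for v in rc])
E
```

```text
[447.54959247 284.75293918 188.54092198] 55.39726340306655
all 3366 [39. 21.] [array([195.4, 271.7]), array([89.4, 44.6]), np.float64(38.8)]
all 2585 [179.  19.] [array([291.2, 352.6]), array([78.2, 38.4]), np.float64(38.8)]
all 16755 [435.  50.] [array([507., 482.]), array([198.7, 106.9]), np.float64(38.8)]
all 1392 [260. 178.] [array([455.7, 283.2]), array([ 15.6, 135.8]), np.float64(39.0)]
all 586 [377. 179.] [array([556.6, 367.1]), array([15., 67.]), np.float64(48.8)]
all 6629 [ 59. 226.] [array([300.9,  76.8]), array([126.6, 135.5]), np.float64(3.6)]
all 341 [187. 255.] [array([443.3, 151.6]), array([16.1, 62.7]), np.float64(19.0)]
all 340 [328. 255.] [array([582.1, 262.1]), array([16.2, 62.7]), np.float64(58.4)]
all 303 [  8. 289.] [array([292.3, -31.7]), array([48.7, 20.2]), np.float64(75.8)]
all 912 [245. 319.] [array([561.5, 122.2]), array([83.4, 36.7]), np.float64(28.8)]
all 652 [134. 369.] [array([489. , -45.5]), array([110.4,  32.6]), np.float64(81.6)]
red 490 [260. 215.] [array([483.6, 248.8]), array([15.6, 47.1]), np.float64(38.5)]
red 531 [ 26. 250.] [array([286.5,  34.7]), array([47.2, 20.7]), np.float64(70.3)]
red 471 [ 48. 262.] [array([316.3,  36.6]), array([45.5, 20.4]), np.float64(71.8)]
red 303 [  8. 289.] [array([292.3, -31.7]), array([48.7, 20.2]), np.float64(75.8)]
```

View pics/w4.png

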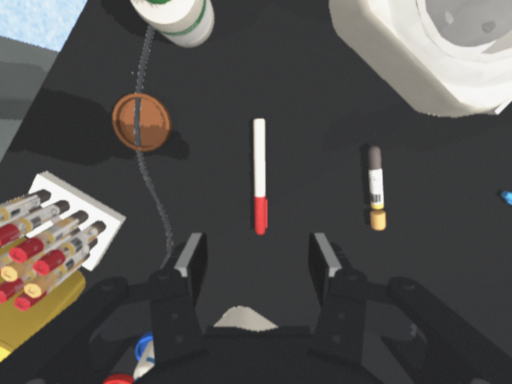

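Wrist view: marker at (260,178) gives centre (455.7,283.2) with jaw heading 39°, matching the top view. Tube at (377,188).

```bash
python3 - <<'E'
from h import *
print(togo([455,282.6,18],39.0))
E
```

```text
[array([-0.0074,  0.0045,  0.1673]), array([ 0.1,  0.5, -0.2]), array([  0.8,  -0.2, 179.8])]
```

Call:
carry_out:
  plan:
    - [[-0.007,0.004,0.04],[0,0.5,0],-0.3]
    - [[-0.007,0.004,0.09],[0,0.5,0],-0.3]
    - [[-0.007,0.004,0.13],[0,0.5,0],-0.3]
    - [[-0.007,0.004,0.155],[0,0.5,0],-0.3]
    - [[-0.007,0.004,0.155],[0,0.5,0],-0.3]

```text
t: 15.3
tool_pos: [450.7, 280.6, 26.4]
tcp_rot: [-0.002, 0.432, 0.902, -0.002]
ft_force: [-0.5, -0.8, 0.3]
finger_gap: 55.5
```

```bash
python3 - <<'E'
from h import *
print(togo([455,282.6,17],39.0))
E
```

```text
[array([-0.0012,  0.0047,  0.0094]), array([-0.4, -0.1, -0.2]), array([ -0.2,   0.6, 179.8])]
```

Call:
carry_out:
  plan:
    - [[-0.001,0.004,0.004],[0,0,0],-0.3]
    - [[-0.001,0.0047,0.0085],[0,0,0],-0.3]
    - [[-0.001,0.0047,0.0085],[0,0,0],0]
    - [[-0.001,0.0047,0.0085],[0,0,0],0.3]
    - [[-0.001,0.0047,0.0085],[0,0,0],0.5]

```text
t: 15.8
tool_pos: [455.6, 283.1, 18.7]
tcp_rot: [-0.002, 0.432, 0.902, -0.002]
ft_force: [0.4, -0.1, -0.4]
finger_gap: 21.1
```

Call:
carry_out:
  plan:
    - [[0,0,0],[0,0,0],0.7]
    - [[0,0,0],[0,0,0],1]
    - [[0,0,0],[0,0,0],1]
    - [[0,0,0],[0,0,0],1]

```text
t: 16.2
tool_pos: [455.9, 283.2, 19.3]
tcp_rot: [-0.002, 0.432, 0.902, -0.001]
ft_force: [-0.7, -0.3, 5.3]
finger_gap: 11.7
```

Call:
carry_out:
  plan:
    - [[0,0,-0.01],[0,0,0],1]
    - [[0,0,-0.05],[0,0,0],1]
    - [[0,0,-0.1],[0,0,0],1]
    - [[0,0,-0.15],[0,0,0],1]
    - [[0,0,-0.2],[0,0,0],1]

```text
t: 16.7
tool_pos: [456.1, 283.2, 221.7]
tcp_rot: [-0.002, 0.432, 0.902, -0.001]
ft_force: [1.4, 0.3, -1.2]
finger_gap: 11.5
```

```bash
python3 - <<'E'
from h import *
o,_=obs();print(o['tool_pos'],o['finger_gap'],o['joint_pos'].round(2))
c=get_calibration("wrist");im=get_image("wrist"); cv2.imwrite("pics/w5.png",im[150:,100:420,::-1])
chain([((445,120,285),-10),((445,-100,285),-15),((500,-215,270),-22)],0)
E
```

```text
[456.14653151 283.21977846 221.72333236] 11.50112547986021 [ 0.44  0.31 -0.08  1.19  0.    1.33]
[-0.119 -0.115 -0.055] -10
[-0.145 -0.166 -0.001] -15
[-0.1   -0.079  0.015] -22
```

View pics/w5.png

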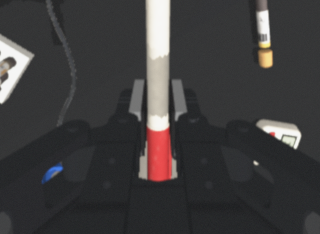

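Marker held near its middle, level between the pads. Carrying it round to the pen tray.

Call:
carry_out:
  plan:
    - [[-0.024,-0.023,-0.03],[0,0,-2],1]
    - [[-0.048,-0.046,-0.06],[0,0,-4],1]
    - [[-0.072,-0.069,-0.063],[0,0,-6],1]
    - [[-0.096,-0.092,-0.063],[0,0,-8],1]
    - [[-0.119,-0.115,-0.063],[0,0,-10],1]

```text
t: 17.25
tool_pos: [444.3, 118.7, 293.5]
tcp_rot: [0.004, 0.351, 0.936, 0.004]
ft_force: [0.1, -0.4, -0.6]
finger_gap: 11.7
```

Call:
carry_out:
  plan:
    - [[-0.029,-0.033,0],[0,0,-3],1]
    - [[-0.058,-0.066,0],[0,0,-6],1]
    - [[-0.087,-0.1,0],[0,0,-9],1]
    - [[-0.116,-0.133,0],[0,0,-12],1]
    - [[-0.145,-0.166,0],[0,0,-15],1]

```text
t: 17.75
tool_pos: [444.1, -103.4, 292.8]
tcp_rot: [0.004, 0.225, 0.974, 0.003]
ft_force: [0.9, -0.2, -0.3]
finger_gap: 11.5
```

Call:
carry_out:
  plan:
    - [[-0.005,-0.03,0],[0,0,-5],1]
    - [[-0.025,-0.06,0],[0,0,-10],1]
    - [[-0.055,-0.079,0.01],[0,0,-15],1]
    - [[-0.08,-0.079,0.015],[0,0,-20],1]
    - [[-0.1,-0.079,0.015],[0,0,-22],1]

```text
t: 18.25
tool_pos: [499.8, -219.3, 276.8]
tcp_rot: [0.004, 0.034, 0.999, 0.003]
ft_force: [-0.7, 0.7, 0.1]
finger_gap: 11.5
```

```bash
python3 - <<'E'
from h import *
o,R=obs();print(o['tool_pos'],o['finger_gap'],np.degrees(np.arctan2(R[1,1],R[0,1])))
for n in("wrist","top"):
    c=get_calibration(n);im=get_image(n); np.save(f"pics/{n}6.npy",im)
    if n=="wrist": cv2.imwrite("pics/w6.png",im[:,:,::-1])
    hsv=cv2.cvtColor(im,cv2.COLOR_RGB2HSV); H,S,V=[hsv[:,:,i].astype(int) for i in range(3)]
    for nm,m in(('green',(H>45)&(H<85)&(S>100)&(V>50)),('white',(S<40)&(V>150))):
        for b in blobs(m,500):
            rc,_=rect(b[2],12,c); print(n,nm,b[0],b[1].round(),[np.round(v,1) for v in rc])
E
```

```text
[ 499.80060741 -219.33327945  276.83257055] 11.523674446281944 86.07311627015557
wrist green 951 [240. 191.] [array([ 544.5, -246.4]), array([ 18.3, 122.5]), np.float64(85.3)]
wrist white 5439 [163.  66.] [array([ 368.9, -366.5]), array([203.5, 153.4]), np.float64(88.4)]
wrist white 6254 [286.  48.] [array([ 352., -172.]), array([167.8,  91.4]), np.float64(86.2)]
wrist white 5788 [408.  28.] [array([352.9, -14. ]), array([131.2,  76.1]), np.float64(87.9)]
wrist white 3226 [258. 197.] [array([ 570.7, -222.1]), array([ 31.4, 247.7]), np.float64(86.7)]
wrist white 3196 [188. 205.] [array([ 564., -325.]), array([ 60.7, 141.2]), np.float64(89.6)]
wrist white 728 [334. 256.] [array([ 661.5, -107.2]), array([59.2, 64.1]), np.float64(7.8)]
wrist white 634 [439. 313.] [array([788. ,  73.7]), array([76.7, 37.7]), np.float64(42.0)]
top white 5151 [225. 110.] [array([805.3,  74.2]), array([313.8, 213.3]), np.float64(0.0)]
top white 3398 [325.  89.] [array([ 804.9, -223.4]), array([211.7, 330.7]), np.float64(9.1)]
top white 2576 [ 63. 217.] [array([489.2, 555.3]), array([196.9, 170.9]), np.float64(0.6)]
top white 1977 [381. 273.] [array([ 273.5, -355. ]), array([217. , 135.3]), np.float64(86.5)]
```

View pics/w6.png

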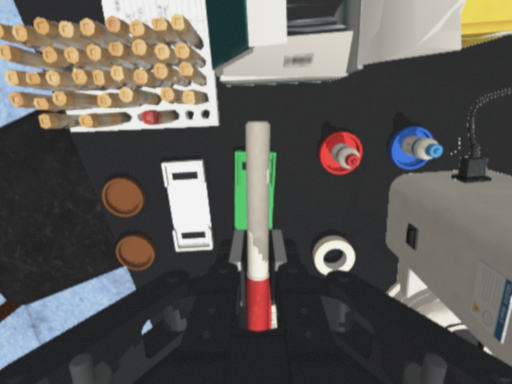

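Wrist view: green tray at (255,190) under the marker, white tray at (188,205) at (564,−325), bottles upright at (340,153) and (415,147).

```bash
python3 - <<'E'
from h import *
print(togo([571,-227.7,60],84.6))
E
```

```text
[array([-0.0683, -0.0047,  0.2177]), array([0.3, 0.6, 1.4]), array([  -0.9,    0.5, -178.6])]
```

Call:
carry_out:
  plan:
    - [[-0.04,-0.003,0.03],[0.3,0.6,1],1]
    - [[-0.068,-0.005,0.07],[0.3,0.6,1.4],1]
    - [[-0.068,-0.005,0.12],[0.3,0.6,1.4],1]
    - [[-0.068,-0.005,0.17],[0.3,0.6,1.4],1]
    - [[-0.068,-0.005,0.218],[0.3,0.6,1.4],1]

```text
t: 18.85
tool_pos: [570.0, -227.2, 58.2]
tcp_rot: [-0.0, 0.047, 0.999, 0.0]
ft_force: [0.8, -0.2, -0.4]
finger_gap: 11.3
```

```bash
python3 - <<'E'
from h import *
print(togo([571,-227.7,24],84.6))
E
```

```text
[array([-0.0011, -0.0004,  0.0342]), array([ 0., -0.,  0.]), array([ 1.0e-01,  0.0e+00, -1.8e+02])]
```

Call:
carry_out:
  plan:
    - [[-0.001,0,0.015],[0,0,0],1]
    - [[-0.001,0,0.025],[0,0,0],1]
    - [[-0.001,0,0.031],[0,0,0],1]
    - [[-0.001,0,0.034],[0,0,0],1]
    - [[-0.001,0,0.034],[0,0,0],1]

```text
t: 19.35
tool_pos: [571.8, -227.8, 25.5]
tcp_rot: [0.001, 0.047, 0.999, -0.0]
ft_force: [0.8, 0.6, 0.6]
finger_gap: 11.6
```

Call:
carry_out:
  plan:
    - [[0,0,0.001],[0,0,0],1]
    - [[0,0,0.002],[0,0,0],1]
    - [[0,0,0.002],[0,0,0],1]

```text
t: 19.65
tool_pos: [572.2, -228.0, 24.1]
tcp_rot: [0.001, 0.047, 0.999, -0.001]
ft_force: [-0.7, -0.8, -0.6]
finger_gap: 11.5
```

Call:
carry_out:
  plan:
    - [[0,0,0.001],[0,0,0],1]
    - [[0,0,0.002],[0,0,0],1]
    - [[0,0,0.002],[0,0,0],1]

```text
t: 19.95
tool_pos: [572.5, -228.2, 22.4]
tcp_rot: [0.001, 0.047, 0.999, -0.001]
ft_force: [-1.2, -0.1, 2.1]
finger_gap: 11.8
```

Call:
carry_out:
  plan:
    - [[0,0,0.0005],[0,0,0],1]
    - [[0,0,0.0005],[0,0,0],0.65]
    - [[0,0,0.0],[0,0,0],0.5]
    - [[0,0,0.0],[0,0,0],0.3]
    - [[0,0,0.0],[0,0,0],0.1]

```text
t: 20.45
tool_pos: [572.4, -228.1, 22.2]
tcp_rot: [0.001, 0.047, 0.999, -0.001]
ft_force: [-0.2, -0.4, -0.4]
finger_gap: 38.5
```

Call:
carry_out:
  plan:
    - [[0,0,-0.02],[0,0,0],0.1]
    - [[0,0,-0.06],[0,0,0],0.1]
    - [[0,0,-0.11],[0,0,0],0.1]
    - [[0.02,0,-0.16],[0,0,0],0.1]
    - [[0.06,0,-0.2],[0,0,0],0]

```text
t: 20.95
tool_pos: [521.0, -223.6, 217.7]
tcp_rot: [0.003, 0.046, 0.999, -0.002]
ft_force: [-0.1, -0.5, -0.1]
finger_gap: 42.7
```

Call:
carry_out:
  plan:
    - [[0.04,0,-0.03],[0,0,0],0]
    - [[0.07,0.01,-0.06],[0,0,0],0]
    - [[0.07,0.01,-0.06],[0,0,0],0]

```text
t: 21.25
tool_pos: [450.6, -206.8, 282.1]
tcp_rot: [0.006, 0.047, 0.999, -0.003]
ft_force: [0.5, -0.1, -0.5]
finger_gap: 42.7
```

```bash
python3 - <<'E'
from h import *
o,R=obs();print(o['tool_pos'],o['finger_gap'])
c=get_calibration("wrist");im=get_image("wrist"); cv2.imwrite("pics/w7.png",cv2.resize(im[100:300,130:390,::-1],(780,600),interpolation=cv2.INTER_CUBIC))
hsv=cv2.cvtColor(im,cv2.COLOR_RGB2HSV); H,S,V=[hsv[:,:,i].astype(int) for i in range(3)]
for nm,m in(('green',(H>45)&(H<85)&(S>100)&(V>50)),('mark',((S<40)&(V>150))|(((H<8)|(H>172))&(S>120)&(V>70)))):
    for b in blobs(m,300):
        if abs(b[1][0]-257)<90: rc,_=rect(b[2],12,c); print(nm,b[0],b[1].round(),[np.round(v,1) for v in rc])
chain([((445,-215,290),20),((445,20,290),20),((455,210,290),3),((540,350,200),0)],0)
E
```

```text
[ 450.64236715 -206.76303174  282.06528305] 42.69990283764277
green 3008 [252. 232.] [array([ 571.2, -228.4]), array([ 60.3, 175.7]), np.float64(84.2)]
mark 8095 [263.  70.] [array([ 336.2, -166.4]), array([144. , 170.2]), np.float64(89.3)]
mark 345 [178.  96.] [array([ 352.7, -312.8]), array([78.2, 13.9]), np.float64(82.3)]
mark 1592 [172. 134.] [array([ 409.7, -367.3]), array([ 76.8, 202.4]), np.float64(0.0)]
mark 1125 [334. 183.] [array([498.1, -99.5]), array([61.8, 62.6]), np.float64(84.6)]
mark 1812 [186. 222.] [array([ 553.2, -324.8]), array([ 60.4, 120.7]), np.float64(89.7)]
mark 359 [252. 222.] [array([ 549.5, -225.9]), array([ 9.5, 85.3]), np.float64(84.4)]
mark 789 [279. 313.] [array([ 721.2, -195.8]), array([57.9, 50.8]), np.float64(3.9)]
mark 343 [221. 318.] [array([ 722.1, -297.5]), array([45.1, 29.6]), np.float64(84.9)]
[ 0.006 -0.008 -0.01 ] 20
[ 0.101  0.212 -0.002] 20
[ 0.128  0.141 -0.001] 3
[0.049 0.156 0.09 ] 0
```

View pics/w7.png

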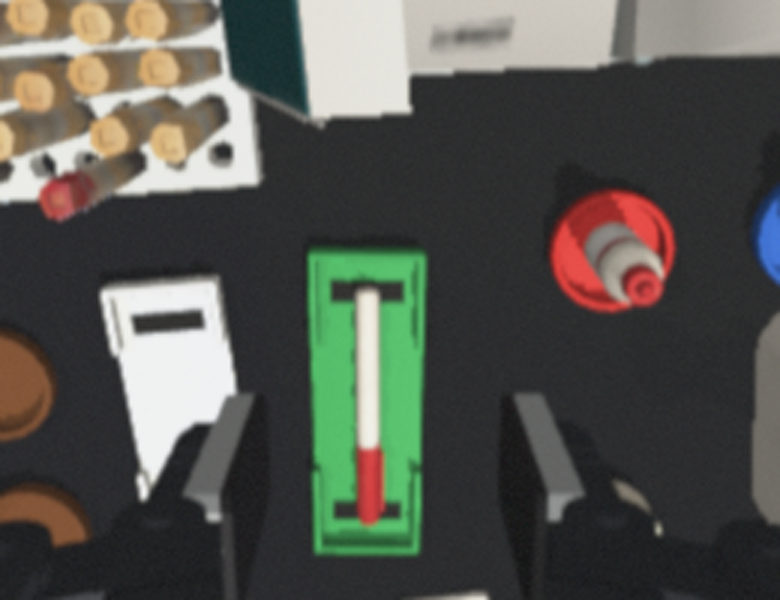

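Marker lies flat and lengthwise in the green tray (at (368,400) in the crop), between its walls. Now the tube.

Call:
carry_out:
  plan:
    - [[0.02,0.042,-0.005],[0,0,4],0]
    - [[0.03,0.09,-0.008],[0,0,8],0]
    - [[0.033,0.14,-0.008],[0,0,12],0]
    - [[0.03,0.185,-0.008],[0,0,16],-0.3]
    - [[0.027,0.227,-0.008],[0,0,20],-0.3]

```text
t: 21.8
tool_pos: [446.3, 23.5, 284.9]
tcp_rot: [0.006, 0.221, 0.975, -0.002]
ft_force: [0.6, -0.3, -0.4]
finger_gap: 55.7
```

```bash
python3 - <<'E'
from h import *
o,R=obs();print(o['tool_pos'],o['finger_gap'])
chain([((452,210,290),18),((540,350,190),0)],0); print(togo([450,210,290],47))
E
```

```text
[446.27673931  23.46337764 284.94076798] 55.69109742509817
[ 0.075  0.171 -0.006] 18
[0.034 0.162 0.1  ] 0
[array([ 0.0769,  0.17  , -0.0062]), array([ 0. ,  0.7, 17.5]), array([  -1. ,    0. , -162.5])]
```

Call:
carry_out:
  plan:
    - [[0.015,0.034,0],[0,0.3,3.6],-0.3]
    - [[0.03,0.068,-0.002],[0,0.7,7.2],-0.3]
    - [[0.045,0.102,-0.004],[0,0.7,11],-0.3]
    - [[0.06,0.137,-0.006],[0,0.7,15],-0.3]
    - [[0.075,0.171,-0.006],[0,0.7,18],-0.3]

```text
t: 22.3
tool_pos: [452.6, 212.2, 288.3]
tcp_rot: [-0.001, 0.371, 0.928, -0.0]
ft_force: [1.3, -0.7, 0.9]
finger_gap: 55.6
```

Call:
carry_out:
  plan:
    - [[0.007,0.032,0.01],[0,0,0],-0.3]
    - [[0.014,0.065,0.03],[0,0,0],-0.3]
    - [[0.02,0.1,0.05],[0,0,0],-0.3]
    - [[0.027,0.13,0.08],[0,0,0],-0.3]
    - [[0.034,0.162,0.1],[0,0,0],-0.3]

```text
t: 22.8
tool_pos: [539.4, 354.2, 183.7]
tcp_rot: [-0.002, 0.371, 0.929, -0.002]
ft_force: [0.6, -0.0, 0.2]
finger_gap: 55.6
```

```bash
python3 - <<'E'
from h import *
o,R=obs();print(o['tool_pos'],o['finger_gap'])
c=get_calibration("wrist");im=get_image("wrist"); cv2.imwrite("pics/w8.png",cv2.resize(im[80:300,130:390,::-1],(650,550),interpolation=cv2.INTER_CUBIC))
hsv=cv2.cvtColor(im,cv2.COLOR_RGB2HSV); V=hsv[:,:,2].astype(int)
for th in (50,60,70):
  for b in blobs(V>th,300):
    if abs(b[1][0]-257)<70 and 100<b[1][1]<300: rc,_=rect(b[2],9,c); print(th,b[0],b[1].round(),[np.round(v,1) for v in rc])
print(togo([565,356.5,18],47))
E
```

```text
[539.38323236 354.20216977 183.72813648] 55.60279614770531
50 145006 [264. 154.] [array([561.7, 319.6]), array([702.2, 432. ]), np.float64(47.5)]
60 1201 [276. 193.] [array([567.6, 357.7]), array([ 18.6, 103.9]), np.float64(48.0)]
60 537 [187. 254.] [array([548.5, 226.7]), array([18.9, 66.6]), np.float64(26.1)]
70 1135 [276. 193.] [array([567.6, 356.9]), array([ 17.4, 102.8]), np.float64(47.9)]
[array([-0.0196,  0.0175,  0.1608]), array([-0.4, -0.3, -0.5]), array([ -0.5,   0.6, 179.5])]
```

View pics/w8.png

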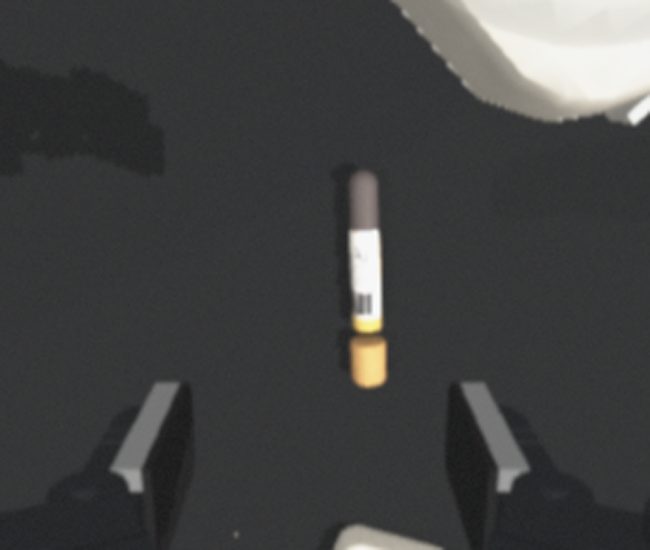

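Tube seen whole at crop (367,275): centre about (566.5,357), heading 47.7°.

```bash
python3 - <<'E'
from h import *
print(togo([566.5,357,30],47.7))
E
```

```text
[array([-0.0203,  0.0188,  0.1488]), array([-0.4, -0.3, -1.2]), array([ -0.5,   0.6, 178.8])]
```

Call:
carry_out:
  plan:
    - [[-0.01,0.009,0.035],[-0.4,-0.3,-1.2],-0.3]
    - [[-0.02,0.019,0.075],[-0.4,-0.3,-1.2],-0.3]
    - [[-0.02,0.019,0.115],[-0.4,-0.3,-1.2],-0.3]
    - [[-0.02,0.019,0.145],[-0.4,-0.3,-1.2],-0.3]
    - [[-0.02,0.019,0.147],[-0.4,-0.3,-1.2],-0.3]

```text
t: 23.35
tool_pos: [562.0, 355.2, 24.5]
tcp_rot: [-0.004, 0.36, 0.933, -0.004]
ft_force: [-0.8, 0.3, -0.3]
finger_gap: 55.6
```

```bash
python3 - <<'E'
from h import *
print(togo([566.5,357,19],47.7))
E
```

```text
[array([-0.0022,  0.0044,  0.0055]), array([-0.6, -0.3,  0.1]), array([   0.4,   -0.9, -179.9])]
```

Call:
carry_out:
  plan:
    - [[-0.002,0.0035,0.002],[-0.6,-0.3,0],-0.3]
    - [[-0.002,0.0044,0.005],[-0.6,-0.3,0],-0.3]
    - [[-0.002,0.0044,0.005],[-0.6,-0.3,0],0]
    - [[-0.002,0.0044,0.005],[-0.6,-0.3,0],0.3]
    - [[-0.002,0.0044,0.005],[-0.6,-0.3,0],0.5]

```text
t: 23.85
tool_pos: [567.3, 357.6, 20.9]
tcp_rot: [0.001, 0.36, 0.933, 0.001]
ft_force: [0.2, 0.6, -0.5]
finger_gap: 21.3
```

Call:
carry_out:
  plan:
    - [[0,0,0],[0,0,0],0.7]
    - [[0,0,0],[0,0,0],1]
    - [[0,0,0],[0,0,0],1]
    - [[0,0,0],[0,0,0],1]

```text
t: 24.25
tool_pos: [567.4, 357.7, 21.2]
tcp_rot: [0.001, 0.36, 0.933, 0.001]
ft_force: [-0.4, 1.0, 0.9]
finger_gap: 14.6
```

Call:
carry_out:
  plan:
    - [[0,0,-0.01],[0,0,0],1]
    - [[0,0,-0.05],[0,0,0],1]
    - [[0,0,-0.1],[0,0,0],1]
    - [[0.01,-0.01,-0.15],[0,0,0],1]
    - [[0.02,-0.04,-0.19],[0,0,0],1]

```text
t: 24.75
tool_pos: [528.2, 343.3, 212.4]
tcp_rot: [0.003, 0.36, 0.933, 0.003]
ft_force: [0.7, 0.4, 0.6]
finger_gap: 14.3
```

```bash
python3 - <<'E'
from h import *
o,R=obs();print(o['tool_pos'],o['finger_gap'],o['joint_pos'].round(2))
print(togo([452,200,285],60))
chain([((452,200,285),-10),((445,-20,285),-16),((450,-230,285),-16),((490,-320,270),0)],0)
E
```

```text
[528.1544674  343.3488852  212.39477042] 14.301996267385586 [ 0.48  0.49  0.18  1.24 -0.    1.21]
[array([-0.0402, -0.1568, -0.0737]), array([  0.4,   0.2, -12.2]), array([  0.3,  -0.6, 167.8])]
[-0.04  -0.157 -0.074] -10
[-0.111 -0.19  -0.001] -16
[-0.063 -0.2   -0.001] -16
[-0.04  -0.09   0.015] 0
```

Call:
carry_out:
  plan:
    - [[-0.008,-0.031,-0.03],[0,0,-2],1]
    - [[-0.016,-0.062,-0.06],[0,0,-4],1]
    - [[-0.024,-0.094,-0.074],[0.2,0.2,-6],1]
    - [[-0.032,-0.126,-0.074],[0.4,0.2,-8],1]
    - [[-0.04,-0.157,-0.074],[0.4,0.2,-10],1]

```text
t: 25.25
tool_pos: [451.4, 199.0, 286.9]
tcp_rot: [0.001, 0.277, 0.961, 0.001]
ft_force: [0.8, 0.0, 0.8]
finger_gap: 14.2
```

Call:
carry_out:
  plan:
    - [[-0.022,-0.038,0],[0,0,-3],1]
    - [[-0.044,-0.076,0],[0,0,-6],1]
    - [[-0.066,-0.114,0],[0,0,-9],1]
    - [[-0.088,-0.152,0],[0,0,-12],1]
    - [[-0.111,-0.19,0],[0,0,-16],1]

```text
t: 25.75
tool_pos: [443.7, -22.5, 287.6]
tcp_rot: [0.002, 0.139, 0.99, 0.0]
ft_force: [0.1, -0.2, 0.1]
finger_gap: 14.2
```

Call:
carry_out:
  plan:
    - [[-0.013,-0.04,0],[0,0,-3],1]
    - [[-0.026,-0.08,0],[0,0,-6],1]
    - [[-0.039,-0.12,0],[0,0,-9],1]
    - [[-0.052,-0.16,0],[0,0,-12],1]
    - [[-0.063,-0.2,0],[0,0,-16],1]

```text
t: 26.25
tool_pos: [449.1, -233.9, 288.4]
tcp_rot: [0.003, -0.002, 1.0, -0.0]
ft_force: [0.6, -0.2, -0.4]
finger_gap: 14.4
```

```bash
python3 - <<'E'
from h import *
o,R=obs();print(o['tool_pos'],o['finger_gap'],o['joint_pos'].round(2))
print(togo([500,-325,260],89.6),togo([563.5,-325.3,70],89.6))
E
```

```text
[ 449.08523738 -233.89437322  288.39022242] 14.356498838313543 [-0.61  0.22 -0.02  1.32  0.   -0.61]
[array([-0.0505, -0.0913,  0.0287]), array([-0. ,  0.3,  0.6]), array([  -0.5,   -0. , -179.4])] [array([-0.113 , -0.0917,  0.219 ]), array([-0. ,  0.3,  0.6]), array([  -0.5,   -0. , -179.4])]
```

Call:
carry_out:
  plan:
    - [[-0.03,-0.035,0.005],[0,0.3,0.6],1]
    - [[-0.06,-0.07,0.01],[0,0.3,0.6],1]
    - [[-0.1,-0.092,0.03],[0,0.3,0.6],1]
    - [[-0.113,-0.092,0.07],[0,0.3,0.6],1]
    - [[-0.113,-0.092,0.12],[0,0.3,0.6],1]

```text
t: 26.75
tool_pos: [566.7, -327.8, 169.7]
tcp_rot: [0.003, 0.004, 1.0, -0.002]
ft_force: [1.3, -0.3, 0.1]
finger_gap: 14.2
```

```bash
python3 - <<'E'
from h import *
o,R=obs();print(o['tool_pos'],togo([563.5,-325.3,32],89.6))
c=get_calibration("wrist");im=get_image("wrist"); cv2.imwrite("pics/w9.png",cv2.resize(im[60:,100:420,::-1],(592,600),interpolation=cv2.INTER_CUBIC))
E
```

```text
[ 566.70493565 -327.7823457   169.71225145] [array([0.004 , 0.003 , 0.1377]), array([-0.2,  0.3, -0. ]), array([  0.5,   0.3, 180. ])]
```

View pics/w9.png

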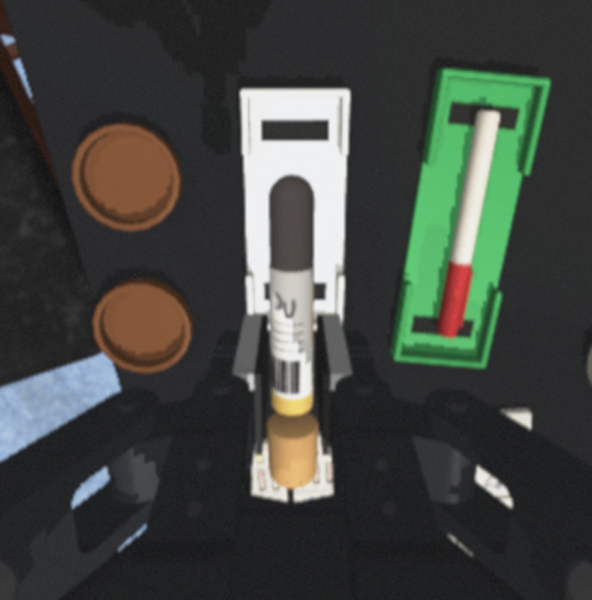

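Tube is aligned over the white tray and the marker is still flat in the green one. Lowering.

Call:
carry_out:
  plan:
    - [[0.004,0.003,0.04],[0,0.3,0],1]
    - [[0.004,0.003,0.085],[0,0.3,0],1]
    - [[0.004,0.003,0.115],[0,0.3,0],1]
    - [[0.004,0.003,0.13],[0,0.3,0],1]
    - [[0.004,0.003,0.136],[0,0.3,0],1]

```text
t: 27.3
tool_pos: [550.1, -316.0, 22.3]
tcp_rot: [-0.011, 0.004, 1.0, 0.006]
ft_force: [-16.4, 10.7, 45.7]
finger_gap: 14.5
```

```bash
python3 - <<'E'
from h import *
print(togo([563.5,-325.3,25.5],89.6))
E
```

```text
[array([-0.0134, -0.0092, -0.0036]), array([ 0.7, -1.3, -0. ]), array([ -2.1,  -1.1, 180. ])]
```

Overshot low with some lag and 46 N. Raising and re-centring.

Call:
carry_out:
  plan:
    - [[-0.004,-0.003,-0.012],[0.3,-0.6,0],1]
    - [[-0.008,-0.006,-0.02],[0.7,-1.3,0],1]
    - [[-0.013,-0.009,-0.025],[0.7,-1.3,0],1]
    - [[-0.013,-0.009,-0.025],[0.7,-1.3,0],1]
    - [[-0.013,-0.009,-0.025],[0.7,-1.3,0],1]

```text
t: 27.8
tool_pos: [563.9, -325.7, 47.0]
tcp_rot: [0.0, 0.004, 1.0, -0.0]
ft_force: [-0.0, -0.1, 0.1]
finger_gap: 14.5
```

```bash
python3 - <<'E'
from h import *
o,_=obs();print(o['tool_pos'],o['ft_force'],o['finger_gap'],o['joint_pos'].round(2),togo([563.5,-325.3,30],89.6))
c=get_calibration("wrist");im=get_image("wrist"); np.save("pics/w10.npy",im)
hsv=cv2.cvtColor(im,cv2.COLOR_RGB2HSV); H,S,V=[hsv[:,:,i].astype(int) for i in range(3)]
for b in blobs((H>8)&(H<25)&(S>100)&(V>100),200): print(b[0],b[1].round(),cv2.boundingRect(b[2].astype(np.uint8)))
im9=cv2.imread("pics/w9.png"); h9=cv2.cvtColor(im9,cv2.COLOR_BGR2HSV); m=(h9[:,:,0]>8)&(h9[:,:,0]<25)&(h9[:,:,1]>100)&(h9[:,:,2]>100)
for b in blobs(m,600): print('w9',b[0],(b[1]/1.85+[100,60]).round())
E
```

```text
[ 563.87839359 -325.65772434   47.04516392] [-0.00205019 -0.10238316  0.06043249] 14.455024411368253 [-0.62  0.64 -0.01  0.92 -0.   -0.61] [array([0.0004, 0.0004, 0.017 ]), array([-0.,  0., -0.]), array([  0.,   0., 180.])]
5450 [104. 190.] (53, 147, 98, 92)
1129 [258. 302.] (245, 276, 27, 52)
733 [106. 295.] (83, 283, 52, 35)
w9 7703 [169. 154.]
w9 5578 [177. 235.]
w9 3664 [258. 299.]
```

Call:
carry_out:
  plan:
    - [[0,0,0.005],[0,0,0],1]
    - [[0,0,0.01],[0,0,0],1]
    - [[0,0,0.014],[0,0,0],1]
    - [[0,0,0.017],[0,0,0],1]
    - [[0,0,0.017],[0,0,0],1]

```text
t: 28.35
tool_pos: [562.8, -324.9, 28.6]
tcp_rot: [-0.001, 0.004, 1.0, 0.001]
ft_force: [0.3, -0.2, -0.0]
finger_gap: 14.6
```

```bash
python3 - <<'E'
from h import *
o,_=obs();print(o['tool_pos'],o['ft_force'],togo([563.5,-325.3,25],89.6))
E
```

```text
[ 562.82880203 -324.89802715   28.61323325] [ 0.25434213 -0.22458563 -0.01973695] [array([-0.0007, -0.0004,  0.0036]), array([ 0.1, -0.1, -0. ]), array([-2.0e-01, -1.0e-01,  1.8e+02])]
```

Call:
carry_out:
  plan:
    - [[0,0,0.001],[0,0,0],1]
    - [[0,0,0.002],[0,0,0],1]
    - [[0,0,0.003],[0,0,0],1]
    - [[0,0,0.003],[0,0,0],1]

```text
t: 28.75
tool_pos: [562.8, -324.9, 25.6]
tcp_rot: [-0.001, 0.004, 1.0, 0.001]
ft_force: [0.2, 1.0, -0.6]
finger_gap: 14.6
```

Call:
carry_out:
  plan:
    - [[0,0,0.001],[0,0,0],1]
    - [[0,0,0.0015],[0,0,0],1]
    - [[0,0,0.0015],[0,0,0],1]

```text
t: 29.05
tool_pos: [562.8, -324.8, 24.0]
tcp_rot: [-0.001, 0.004, 1.0, 0.001]
ft_force: [-0.1, -0.1, -1.3]
finger_gap: 14.3
```

Call:
carry_out:
  plan:
    - [[0,0,0.001],[0,0,0],1]
    - [[0,0,0.0015],[0,0,0],1]
    - [[0,0,0.0015],[0,0,0],1]

```text
t: 29.35
tool_pos: [563.0, -325.0, 22.9]
tcp_rot: [-0.001, 0.004, 1.0, 0.0]
ft_force: [0.1, -0.4, 2.3]
finger_gap: 14.5
```

Call:
carry_out:
  plan:
    - [[0,0,0.001],[0,0,0],1]
    - [[0,0,0.001],[0,0,0],1]

```text
t: 29.55
tool_pos: [563.0, -325.0, 22.6]
tcp_rot: [-0.001, 0.004, 1.0, 0.0]
ft_force: [-0.4, 1.7, 5.1]
finger_gap: 14.3
```

In contact (5 N). Releasing and withdrawing.

Call:
carry_out:
  plan:
    - [[0,0,0],[0,0,0],0.6]
    - [[0,0,0],[0,0,0],0.5]
    - [[0,0,0],[0,0,0],0.35]
    - [[0,0,0],[0,0,0],0.2]
    - [[0,0,0],[0,0,0],0.1]

```text
t: 30.05
tool_pos: [562.9, -324.9, 22.3]
tcp_rot: [-0.001, 0.004, 1.0, 0.001]
ft_force: [-0.4, -0.3, 0.0]
finger_gap: 38.5
```

Call:
carry_out:
  plan:
    - [[0,0,-0.02],[0,0,0],0.1]
    - [[0,0,-0.06],[0,0,0],0.1]
    - [[0,0,-0.11],[0,0,0],0.1]
    - [[0.02,0,-0.16],[0,0,0],0.1]
    - [[0.06,0,-0.2],[0,0,0],0]

```text
t: 30.55
tool_pos: [512.0, -325.4, 218.1]
tcp_rot: [0.001, 0.003, 1.0, -0.001]
ft_force: [0.1, 0.5, 0.8]
finger_gap: 42.7
```

Call:
carry_out:
  plan:
    - [[0.04,0,-0.03],[0,0,0],0]
    - [[0.07,0.03,-0.06],[0,0,0],0]
    - [[0.07,0.06,-0.06],[0,0,0],0]
    - [[0.07,0.06,-0.06],[0,0,0],0]

```text
t: 30.95
tool_pos: [441.6, -262.6, 279.9]
tcp_rot: [0.002, 0.002, 1.0, -0.001]
ft_force: [0.4, -0.5, -0.8]
finger_gap: 42.6
```

```bash
python3 - <<'E'
from h import *
o,_=obs();print(o['tool_pos'],o['ft_force'],o['finger_gap'])
w=get_image("wrist"); cw=get_calibration("wrist"); s=get_image("scene")
a=cv2.resize(w[100:300,110:410,::-1],(780,300*780//450*200//200),interpolation=cv2.INTER_CUBIC) if 0 else cv2.resize(w[120:320,130:390,::-1],(400,308),interpolation=cv2.INTER_CUBIC)
b=cv2.resize(s[150:230,160:310,::-1],(578,308),interpolation=cv2.INTER_CUBIC)
b=cv2.resize(s[145:235,195:311,::-1],(397,308),interpolation=cv2.INTER_CUBIC)
c=cv2.resize(s[140:190,230:310,::-1],(480,290),interpolation=cv2.INTER_CUBIC)
cv2.imwrite("pics/f.png",np.vstack([np.hstack([a,b]),np.hstack([c,np.zeros((290,317,3),np.uint8)])]))
ct=get_calibration("top"); im=get_image("top")
np.save("pics/topf.npy",im)
for n,im,c in(("wrist",w,cw),("top",im,ct)):
    hsv=cv2.cvtColor(im,cv2.COLOR_RGB2HSV); H,S,V=[hsv[:,:,i].astype(int) for i in range(3)]
    for nm,m in (("ochre",(H>10)&(H<25)&(S>110)&(V>130)),("tray",(S<40)&(V>150))):
        for bl in blobs(m,20):
            rc,mean=rect(bl[2],12,c)
            if np.hypot(mean[0]-563,mean[1]+325)<80: print(n,nm,bl[0],bl[1].round(),[np.round(v,1) for v in rc])
    if n=="top":
        for bl in blobs((S<60)&(V>120),100):
            rc,mean=rect(bl[2],19,c)
            if np.hypot(mean[0]-694,mean[1]-244)<40: print('timer',np.round(mean,1),[np.round(v,1) for v in rc])
E
```

```text
[ 441.56113124 -262.58239107  279.91898263] [ 0.40563719 -0.52207805 -0.76443106] 42.63869657394635
wrist ochre 44 [221. 261.] [array([ 601.1, -322.1]), array([ 8. , 18.2]), np.float64(87.5)]
wrist tray 1873 [221. 229.] [array([ 563.3, -326.7]), array([141.8,  58.5]), np.float64(0.3)]
top ochre 31 [364. 161.] [array([ 601.1, -324.3]), array([11.8, 18.6]), np.float64(84.2)]
top tray 480 [363. 166.] [array([ 578.8, -325.1]), array([ 59.6, 110.8]), np.float64(87.8)]
timer [694.1 243.9] [array([693.7, 244. ]), array([62.8, 65.2]), np.float64(28.6)]
```

View pics/f.png

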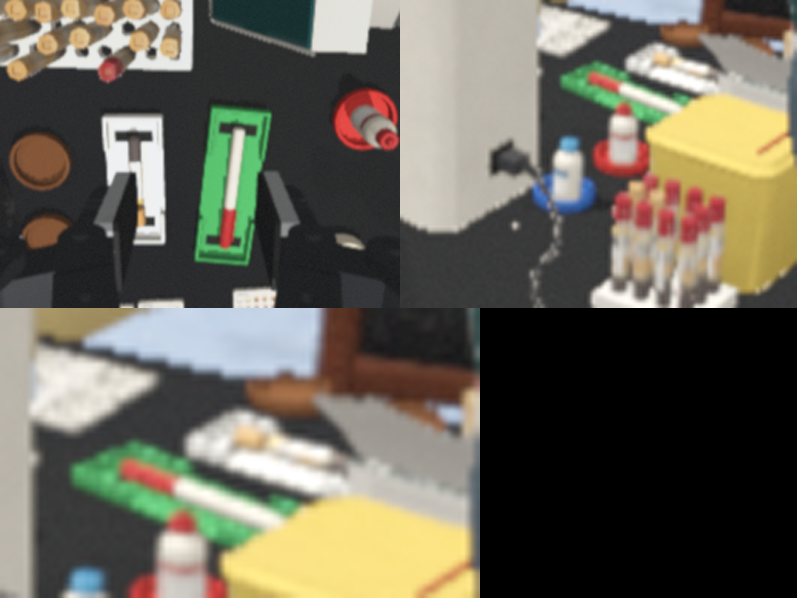

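All four are in place: both bottles upright in their holders, and marker and tube flat inside their trays. The timer reads the same as at the start. Signing off.

```bash
python3 -c "
from plant import *
print(sign_off())"
```

```text
the job is handed in; nothing more can be done
None
```

I sorted all four items in the order asked and handed the job in at about 31 s robot time. The sign-off gives no verdict.

- **Last checks:** the final pictures show both bottles upright in their holders. The marker and the tube lie lengthwise inside their trays. The tube's cap came out at the same place in the wrist and top views, assuming a height of 12 mm, to about 2 mm, which fits it lying flat on the floor. The timer's measured pose is unchanged, and the arm ended clear of everything.
- **What went wrong:** while lowering the tube, the arm overshot and pressed the held tube down with about 46 N (about 50 N in all at the wrist). That stays under the 120 N wrist limit. I took it as load on the tube rather than on the gripper's body, which has the 40 N limit, but I could not confirm that. I raised it, re-centred and set it down again at about 5 N.

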